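Lock the stop collar on the flat of a post stand

TASK

On the little grey post stand, turn the loose stop collar until its clamp screw faces the flat of the post squarely, before the screw touches the post. Then press the screw's lever gently down with the fingertips until the screw is snug on the flat (push to about 6 N at the ball end, never over 10 N, or it will mark the post), and let go. Leave the loose things round the stand where they are.

Things in the scene. Friction and masses are not known exactly. Their poses are not given: they have to be found in the camera images.
- post_stand: stand, screwed down: grey foot plate (130 x 90 x 14 mm) carrying a vertical steel post. Origin on the post's axis at table height, x axis the way the post's flat faces, z up. The foot plate reaches 30 mm from the axis along +x and 100 mm along -x. A fixed shoulder (38 mm wide) of the post ends 60 mm above the table; the collar sits on it
- collar_centre (a point): centre of the dark steel stop collar, on the post's axis, 74 mm above the table. The collar is a sleeve of 44 mm outer diameter, 28 mm tall (14 mm below and above this point). It only turns about the vertical, with a friction of 0.45 N m, and stays where it is left. x axis: from the post's axis out along the clamp screw; z up
- collar (a joint): angle of the collar (rad), counter-clockwise from above positive: 0 when the clamp screw faces the flat squarely; starts between 0.6 and 1.35, range -2.2 to 2.2. Squarely means within 0.14 rad (8 degrees)
- flat_face (a point): a point in the middle of the flat of the post, on the 19 mm of the post that stand out above the collar (post ends 107 mm above the table). Post 24 mm in diameter; the flat lies 9.5 mm from its axis (cut 2.5 mm deep, 15 mm wide) and runs down through the collar. x axis: the way the flat faces; z up
- post: the post with the flat, above the shoulder. Origin on its axis 59 mm above the table, x axis the way the flat faces, z up
- set_screw: clamp screw, level and radial in the collar. Origin near the post's axis, 74 mm up, x axis out along the screw. The lever feeds it inward 10 mm per rad (steep thread). At the start its tip (8 mm, hidden) is clear of the post. How far the tip sticks out varies by +-3.3 mm, unseen: over the flat it seats after 0.3 to 1.0 rad of lever turn, over the round 0.25 rad sooner
- lever_hub (a point): centre of the black lever hub (19 mm in diameter, 14 mm long), on the screw's axis, 50 mm out from the post's axis at the start, 74 mm above the table; moves up to 12 mm inward as the screw is fed
- lever_ball (a point): centre of the black ball (16 mm) on the end of the clamp lever (9 mm rod), 72 mm from the screw's axis, 54 mm out from the post's axis. The lever swings in the upright plane square to the screw: at the start it points 0.6 rad above level, toward the +y side of the set_screw frame; swinging it down tightens (at most 1.3 rad)
- clamp_lever: the whole lever; origin on the screw's axis at the hub. While the screw runs free it resists with 0.2 N m (3 N at the ball) and stays where it is left; with the tip on the flat the force at the ball climbs to 10 N within about 0.15 rad (10 mm of the ball's path). Let go, it springs back a little and holds
- eyepiece: black spare eyepiece, 33 mm wide, 45 mm tall, standing near the stand; a bystander, to be left within 20 mm of its place
- adapter_ring: black flat ring, 39 mm wide, 14 mm tall, lying near the stand; a bystander, to be left within 20 mm of its place
- petri_dish: clear round dish, 60 mm wide, 13 mm tall; a bystander, to be left within 20 mm of its place
- tweezers: fine steel tweezers, 123 mm long, lying along the front edge; a bystander, to be left within 20 mm of its place

How it is judged:
By the outcome, as a careful person would: the job done as asked, in the order asked, and still so for the second after the job is handed in, with the robot touching nothing.
It also fails if it takes over 64 s, if anything falls off the work surface, if the arm or the gripper's body presses on something with over 40 N, if the wrist force passes 120 N, or if a joint passes its speed limit or range.

ROBOT

A 7-joint arm with a two-finger parallel gripper is mounted at the origin on a cart in front of the work surface, level with it; the furniture and walls round the work are solid. World frame = base frame: x ahead of the robot, y to its left, z up, the work surface at z = 0. Lengths are in mm, angles in rad, forces in N, time in s.
With the tool pointing down it reaches from about 400 to 875 mm from the base axis. Payload 4.4 kg.
Tool frame: the origin (TCP) lies at the very end of the fingers, on their centre line; the grasp point (between the pads) lies 19 mm behind it; z points along the fingers, y is the line along which they close (so a half turn about z gives the same grasp; the last joint's range is limited). The gripper opens to 85 mm and grips with 20 to 120 N. Pads are 22 mm wide; open, the fingers measure 114 mm over their backs; the gripper's body (76 mm by 85 mm) begins 54 mm behind the grasp point. The pads swing forward as they close: fully open they stand 13 mm farther back than shut.
Start: joints at [1.237, 0.628, 0.038, 1.517, -0.027, 0.996, -0.02], TCP at [172.024, -626.838, 231.313] pointing down, gripper open.
Joint ranges: [-3.06, 3.06], [-0.37, 2.12], [-1.25, 1.32], [0.18, 2.47], [-1.1, 4.24], [0.23, 1.98], [-2.94, 2.94]. Speed limits (rad/s): [2.57, 2.57, 3.14, 3.14, 3.14, 3.14, 3.14].

INTERFACE

Orientations are given as [roll, pitch, yaw] about the fixed x, y, z axes, in that order (R = Rz(yaw) Ry(pitch) Rx(roll)).
In Python, from cell import sensors, get_image, camera_params, order gives the robot as it stands.
- The arm moves only by the shell command python3 -m inch 'ROWS' [OPENING]. ROWS is JSON, a list that holds one entry, the list of rows, each a list of 4 numbers: the shift along the tool's x, y, z in cm, then the turn about the tool's z in degrees. A call has 1 to 8 rows; each row is the pose to reach, as a shift and turn from the pose commanded when the call began, along the tool's axes at that moment; what a row does not reach only later rows make up. A row lasts 1/12 s, in which the tool goes at most 41.7 mm and 7.16 degrees, less where a joint would pass 70% of its speed; a pose out of reach is approached as far as the arm can. A call with a gripper value outside its range is refused whole. OPENING is the finger opening in cm, from 0 to 8.54, set as the call begins (- or left out, the last holds). The fingers move at their own pace and stop on an object; the grip force is fixed at half the most. Time passes only in rows, so rows that repeat a pose let the fingers close. It gives the time, the measured TCP pose, the force, the opening and the grip force at its end, in the units of the state.
- sensors.read_state(): the state, without advancing time (a new reading comes with each control period).
- get_image(name): name is "side" or "top"; returns the picture (420x560x3 uint8, blue, green, red); there is no depth.
- camera_params(name): a dict with "mtx" (3x3 intrinsics, pixels), "rvec" (rotation vector, rad) and "tvec" (3), from world to camera coordinates, as OpenCV has them. Camera axes: x right, y down, z forward; pixel columns grow to the right and rows downward; lengths in mm; the calibration is good to about 2 mm. A picture is of the moment at which its call begins. camera_params takes no time and is no camera call.
- order.finish_job(): hands the job in; it is judged then, once.
The state is a dict: "clock": time; "qpos": joint angles; "qd": joint speeds; "tau": joint torques, N m; "eef_pos": TCP position; "tool_rot": TCP orientation; "force": force on the tool from outside, world axes, zero at the start; "torque": the same for the moment, N m; "width": finger opening in mm; "gripper_force": force on a finger pad.
Only numpy, scipy, OpenCV 4.12 (cv2) and the standard library are available. Lean on these libraries where they do the work, as an engineer would, in place of code of your own. Each camera call takes 0.05 s, during which the arm holds its last target. There are 200 camera calls.

## Working session

There is one attempt and no reset: what is moved stays moved. The work goes in short steps, Python scripts to look and compute and a shell command to move; the robot and the scene stay as the last step left them, time stands still between calls to the robot, and variables do not carry over. Pictures are saved under pics/ and viewed, at most 10 in all, crops included, and the job is handed in when it is done.

```bash
ls; mkdir -p pics
python3 - <<'E'
from cell import sensors,get_image,camera_params
import cv2
s=sensors.read_state();print({k:s[k] for k in('clock','eef_pos','tool_rot','force','width')})
for n in('side','top'):
    cv2.imwrite(f'pics/{n}0.png',get_image(n));print(n,camera_params(n))
E
```

```text
pics
{'clock': 0.0, 'eef_pos': array([ 171.85831372, -626.17985199,  230.37067353]), 'tool_rot': array([-3.13961845e+00,  4.08149030e-05,  2.67837268e-01]), 'force': array([-0.04587056, -0.08179248, -0.63946671]), 'width': 85.52579507468296}
side {'mtx': array([[483.26807838,   0.        , 279.62343619],
       [  0.        , 483.26807838, 222.14268577],
       [  0.        ,   0.        ,   1.        ]]), 'rvec': array([ 2.33570209, -0.25659631,  0.0829402 ]), 'tvec': array([-489.35815245,  183.85511345,  840.77101551])}
top {'mtx': array([[398.4952336 ,   0.        , 275.35529155],
       [  0.        , 398.4952336 , 209.00932972],
       [  0.        ,   0.        ,   1.        ]]), 'rvec': array([ 2.17047951, -2.16606174,  0.08091342]), 'tvec': array([ 72.42684032, 532.64181616, 893.73488144])}
```

View pics/side0.png

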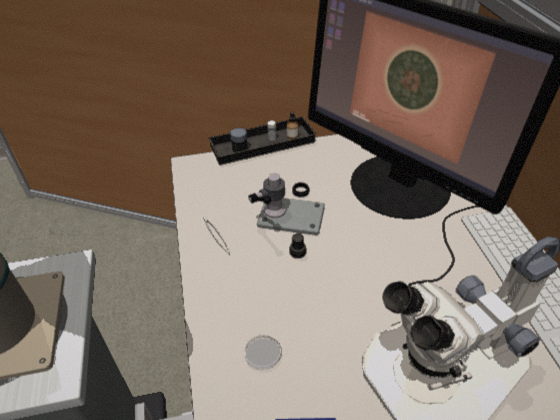

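View pics/top0.png

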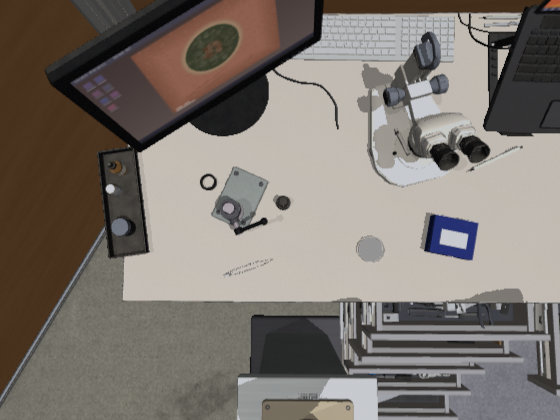

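The side view has the stand at about (275,200) with the lever at (258,198). In the top view the collar is at (230,208) and the lever runs from (236,232) to (266,220). I'll enlarge both.

```bash
cat > h.py <<'E'
import numpy as np,cv2
from cell import sensors,get_image,camera_params
def ray(n,px):
    p=camera_params(n);R=cv2.Rodrigues(p['rvec'])[0]
    d=R.T@np.linalg.inv(p['mtx'])@np.array([px[0],px[1],1.]);return -R.T@p['tvec'],d
def onz(n,px,z):
    c,d=ray(n,px);return c+d*(z-c[2])/d[2]
def proj(n,P):
    p=camera_params(n);return cv2.projectPoints(np.float64(P).reshape(-1,1,3),p['rvec'],p['tvec'],p['mtx'],None)[0].reshape(-1,2)
def tri(a,b):
    c,d=ray('side',a);e,f=ray('top',b)
    t=np.linalg.lstsq(np.c_[d,-f],e-c,rcond=None)[0];P,Q=c+t[0]*d,e+t[1]*f
    return (P+Q)/2,np.linalg.norm(P-Q)
E
python3 - <<'E'
import cv2,numpy as np
a=cv2.imread('pics/side0.png')[160:270,190:340];b=cv2.imread('pics/top0.png')[155:285,190:310]
a=cv2.resize(a,None,fx=4,fy=4,interpolation=2);b=cv2.resize(b,None,fx=4,fy=4,interpolation=2)
a=a[:,:400] if 0 else a
cv2.imwrite('pics/za.png',a);cv2.imwrite('pics/zb.png',b)
E
```

```text
(no output)
```

View pics/za.png

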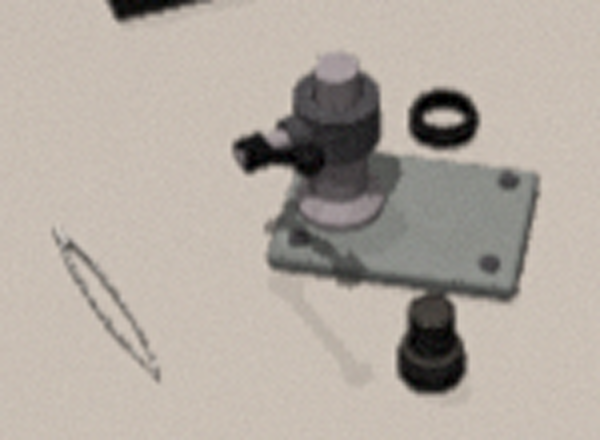

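View pics/zb.png

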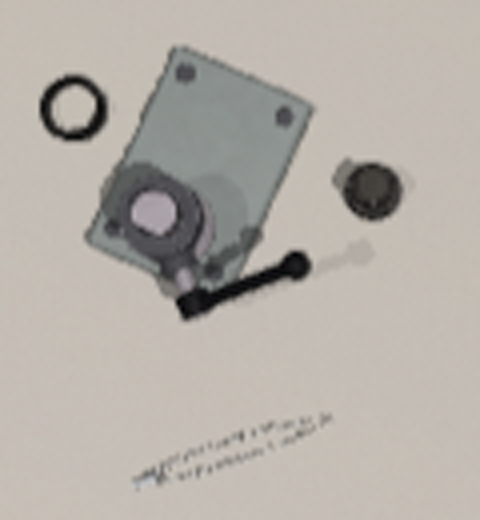

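The top crop (x4) shows the post top at (154,213), the hub at (194,303) and the ball at (296,265). The plate corners are at (175,47), (312,107) and (88,240), and the eyepiece is at (372,192).

Run:
```python
from h import *
t=lambda x,y:(190+x/4,155+y/4)
s=lambda x,y:(190+x/4,160+y/4)
post=onz('top',t(154,213),107);print('post',post)
print('post tri',tri(s(337,66),t(154,213)))
hub=onz('top',t(194,303),74);ball=onz('top',t(296,265),74+72*np.sin(.6));print(hub,ball)
print('ball tri',tri(s(315,156),t(296,265)))
c=[onz('top',t(*p),14) for p in((175,47),(312,107),(88,240))];print(c)
ax=c[2]-c[0];print('flat dir',np.arctan2(ax[1],ax[0]),np.linalg.norm(ax),np.linalg.norm(c[1]-c[0]))
d=hub-post;print('hub dir',np.arctan2(d[1],d[0]),np.linalg.norm(d[:2]))
l=ball-hub;print('lever dir',np.arctan2(l[1],l[0]),np.linalg.norm(l[:2]),72*np.cos(.6))
print('eyep',onz('top',t(372,192),45),'ring',onz('top',t(73,108),10),'tweez',onz('top',t(335,415),0),onz('top',t(140,482),0))
f=np.arctan2(ax[1],ax[0]);foot=c[0][:2]/2+c[1][:2]/2+100*np.array([np.cos(f),np.sin(f)]);print('axis from foot',foot)
print(sensors.read_state()['eef_pos'])
```

```text
post [526.5361829  170.67480902 107.        ]
post tri (array([527.57357107, 171.14230453, 102.94523707]), np.float64(1.3354838679077083))
[480.52385076 152.67408199  74.        ] [498.88298261  95.59734289 114.65425808]
ball tri (array([500.68839568,  95.4064497 , 114.31119867]), np.float64(3.58886698511504))
[array([633.29485608, 172.00493796,  14.        ]), array([597.60761766,  91.10009322,  14.        ]), array([519.20038155, 221.45424098,  14.        ])]
flat dir 2.7326231075378082 124.34943782556165 88.42608715043826
hub dir -2.7686821817615535 49.40810543410887
lever dir -1.2595910349142188 59.95674998129534 59.42416427349684
eyep [544.27341292  55.99609532  45.        ] ring [597.60370625 232.35802526  10.        ] tweez [417.84265155  77.32461588   0.        ] [378.63918168 191.06402799   0.        ]
axis from foot [523.69812843 171.31892217]
[ 171.88260117 -626.30346601  230.49924552]
```

```bash
python3 -m inch '[[[2.8,-2.8,0,0],[5.6,-5.6,0,0],[8.4,-8.4,0,0],[11.2,-11.2,0,0],[14,-14,0,0],[16.8,-16.8,0,0],[19.6,-19.6,0,0],[22.4,-22.4,0,0]]]' 8.5; python3 -c "
from cell import sensors;print(sensors.read_state())"
```

```text
clock: 0.77
eef_pos: [329.2, -349.6, 231.2]
tool_rot: [-3.141, 0.0, 0.268]
force: [0.9, -0.1, 0.2]
width: 84.7
gripper_force: 0.0
{'clock': 0.7667, 'qpos': array([ 0.74258497,  0.38840922,  0.01990722,  1.97707039, -0.01090616,
        0.77651796, -0.53449412]), 'qd': array([-0.90276906, -0.21062961, -0.07092378,  0.37075755,  0.03787832,
       -0.17476036, -0.97221047]), 'tau': array([  5.84443867, -40.04490137,   1.4431591 , -15.83350539,
         0.0631924 ,   0.38985978,   1.06812872]), 'eef_pos': array([ 329.19227157, -349.64834873,  231.19963959]), 'tool_rot': array([-3.14127702e+00,  6.85349584e-05,  2.67510030e-01]), 'force': array([ 0.91259037, -0.11248679,  0.21111327]), 'torque': array([ 0.02530491, -0.07597171,  0.03985683]), 'gripper_force': 0.0, 'width': 84.68592667988815}
```

```bash
python3 -m inch '[[[2.7,-2.7,0,0],[5.4,-5.4,0,0],[8.1,-8.2,0,0],[10.8,-11,0,0],[13.5,-13.8,0,0],[16,-16.5,0,0],[18,-20,0,0],[20,-23.5,0,0]]]'; python3 -m inch '[[[2,-3.4,0,0],[4,-6.8,0,0],[6,-10.2,0,0],[8,-13.6,0,0],[10,-17,0,0],[12,-20.4,0,0],[12.5,-21.5,0,0],[12.5,-21.5,0,0]]]';python3 -c "
from cell import sensors;print(sensors.read_state())"
```

```text
clock: 1.43
eef_pos: [459.8, -70.3, 231.2]
tool_rot: [3.142, 0.0, 0.267]
force: [0.2, 1.0, 0.4]
width: 84.9
gripper_force: 0.0
clock: 2.1
eef_pos: [522.9, 173.6, 230.8]
tool_rot: [-3.139, -0.0, 0.275]
force: [0.1, -0.2, -0.5]
width: 84.8
gripper_force: 0.0
{'clock': 2.1, 'qpos': array([-0.32642069,  0.48609634, -0.06413636,  1.79683869,  0.03632026,
        0.85912476, -1.70284426]), 'qd': array([ 0.0572418 , -0.02476485,  0.05976564,  0.05504146,  0.02485217,
        0.01200313,  0.03359017]), 'tau': array([-6.04676083e-01, -4.65056098e+01, -1.98429991e-01, -1.80388588e+01,
       -2.03679531e-02, -4.45911486e-02, -2.37779338e-01]), 'eef_pos': array([522.89240485, 173.55403927, 230.80580249]), 'tool_rot': array([-3.13908506e+00, -4.39974964e-04,  2.74802599e-01]), 'force': array([ 0.06164119, -0.17487074, -0.48668349]), 'torque': array([-0.06229941,  0.0179845 , -0.00270861]), 'gripper_force': 0.0, 'width': 84.81669221734148}
```

```bash
python3 -m inch '[[[0.2,0.3,3,-4.5],[0.2,0.3,6,-4.5],[0.2,0.3,9,-4.5],[0.2,0.3,11,-4.5],[0.2,0.3,12.5,-4.5],[0.2,0.3,12.5,-4.5]]]'
python3 - <<'E'
from h import *
im=get_image('side')[130:270,190:390];cv2.imwrite('pics/c1.png',cv2.resize(im,None,fx=4,fy=4,interpolation=2))
E
```

```text
clock: 2.6
eef_pos: [523.3, 163.2, 103.2]
tool_rot: [3.141, 0.007, 0.345]
force: [-0.7, -0.8, 0.3]
width: 85.1
gripper_force: 0.0
```

View pics/c1.png

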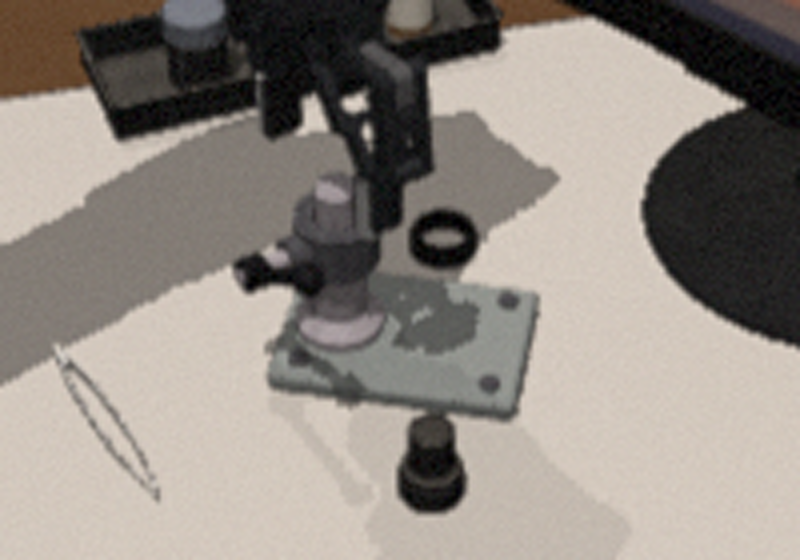

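The side crop shows the open fingertips at (385,220) and (283,130), above the collar on either side of the post at (335,190). The lever is at (250,270), clear of them.

```bash
python3 -m inch '[[[0,-0.5,0,0],[0,-0.5,0,0],[0,-0.5,0,0],[0,-0.5,0,0]]]'
```

```text
clock: 2.98
eef_pos: [524.8, 171.0, 107.4]
tool_rot: [3.141, -0.002, 0.347]
force: [0.8, 0.8, -0.5]
width: 85.1
gripper_force: 0.0
```

```bash
python3 -m inch '[[[0.1,0,1.5,0],[0.1,0,3,0],[0.1,0,4.2,0],[0.1,0,4.2,0],[0.1,0,4.2,0]]]'; python3 -m inch '[[[0,0,0,0],[0,0,0,0],[0,0,0,0],[0,0,0,0],[0,0,0,0],[0,0,0,0],[0,0,0,0],[0,0,0,0]]]' 4
```

```text
clock: 3.4
eef_pos: [525.0, 171.0, 64.5]
tool_rot: [3.141, 0.0, 0.346]
force: [0.8, 0.2, -0.2]
width: 85.2
gripper_force: 0.0
clock: 4.07
eef_pos: [526.2, 170.0, 65.8]
tool_rot: [3.14, -0.002, 0.345]
force: [-0.9, -2.1, 8.7]
width: 44.7
gripper_force: 60.1
```

```bash
python3 -m inch '[[[0,0,0,6],[0,0,0,12],[0,0,0,18],[0,0,0,24],[0,0,0,30],[0,0,0,36],[0,0,0,41],[0,0,0,43.5]]]'; python3 -m inch '[[[0,0,0,0],[0,0,0,0],[0,0,0,0]]]'
```

```text
clock: 4.73
eef_pos: [526.2, 171.4, 65.8]
tool_rot: [-3.14, -0.002, -0.415]
force: [-0.8, -0.4, 7.5]
width: 44.3
gripper_force: 60.1
clock: 4.98
eef_pos: [526.2, 171.4, 65.8]
tool_rot: [-3.14, -0.002, -0.413]
force: [-0.0, 0.1, 7.8]
width: 44.6
gripper_force: 60.4
```

```bash
python3 -m inch '[[[0,0,0,0],[0,0,0,0],[0,0,0,0],[0,0,0,0],[0,0,0,0]]]' 8.5; python3 -m inch '[[[0,0,-3,0],[0,0,-6,0],[0,0,-9,0],[0,0,-12,0],[0,4,-12,0],[0,8,-12,0],[0,12,-12,0],[0,12,-12,0]]]' ;python3 - <<'E'
from h import *
a=get_image('side');b=get_image('top')
cv2.imwrite('pics/s2.png',a);cv2.imwrite('pics/t2.png',b)
z=lambda i,x,y:cv2.resize(i[y:y+120,x:x+130],None,fx=3,fy=3,interpolation=2)
cv2.imwrite('pics/c2.png',np.hstack([z(a,200,160),z(b,185,155)]))
E
```

```text
clock: 5.4
eef_pos: [525.0, 171.1, 64.3]
tool_rot: [3.142, 0.0, -0.413]
force: [-0.3, 0.7, -0.3]
width: 85.0
gripper_force: 0.0
clock: 6.07
eef_pos: [472.7, 53.0, 184.5]
tool_rot: [3.136, 0.002, -0.423]
force: [-0.2, -0.3, -1.0]
width: 85.0
gripper_force: 0.0
```

View pics/c2.png

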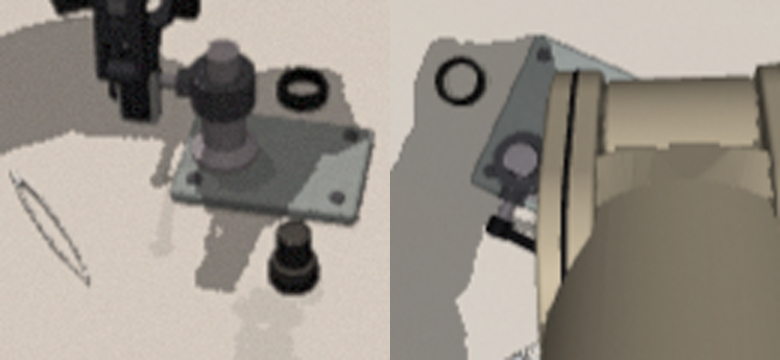

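The crop shows the collar turned, with the hub near (500,226) in the crop, but the arm hides the lever. I'll move aside for a clean look.

```bash
python3 -m inch '[[[0,4,0,0],[0,8,0,0],[0,12,0,0],[0,16,0,0],[0,16,0,0]]]' 0;python3 - <<'E'
from h import *
a=get_image('side');b=get_image('top')
cv2.imwrite('pics/s3.png',a);cv2.imwrite('pics/t3.png',b)
z=lambda i,x,y:cv2.resize(i[y:y+90,x:x+80],None,fx=5,fy=5,interpolation=2)
cv2.imwrite('pics/c3.png',np.hstack([z(a,220,160),z(b,195,170)]))
ax=np.array([525.7,171,0])
for c in(-.14,0,.14):
    u=np.array([np.cos(2.73+c),np.sin(2.73+c),0]);v=np.array([-u[1],u[0],0])
    for n,P in(('hub',ax+50*u+[0,0,74]),('ball',ax+54*u+59.4*v+[0,0,114.7])):
        print(c,n,(proj('side',P)[0]-[220,160])*5,(proj('top',P)[0]-[195,170])*5+[400,0],P)
E
```

```text
clock: 6.58
eef_pos: [409.9, -91.6, 184.4]
tool_rot: [3.138, 0.001, -0.423]
force: [-0.3, 0.6, 0.3]
width: 24.7
gripper_force: 0.0
-0.14 hub [152.72366642 114.28113228] [515.30893177 297.56059917] [483.11545093 197.20221708  74.        ]
-0.14 ball [ 78.7120246  125.20749315] [615.6795526  377.79129779] [448.5804531  148.70795015 114.7       ]
0 hub [147.4561564  124.95102017] [529.42301859 305.04988103] [479.87575933 191.00347388  74.        ]
0 ball [ 92.82770859 141.14529523] [641.29635843 368.45473319] [452.44569311 138.16455388 114.7       ]
0.14 hub [144.46924912 136.00329677] [544.47830691 310.48125055] [477.53275683 184.41330255  74.        ]
0.14 ball [110.64294709 155.662988  ] [665.37726662 355.63406637] [457.74437395 128.26368186 114.7       ]
```

View pics/c3.png

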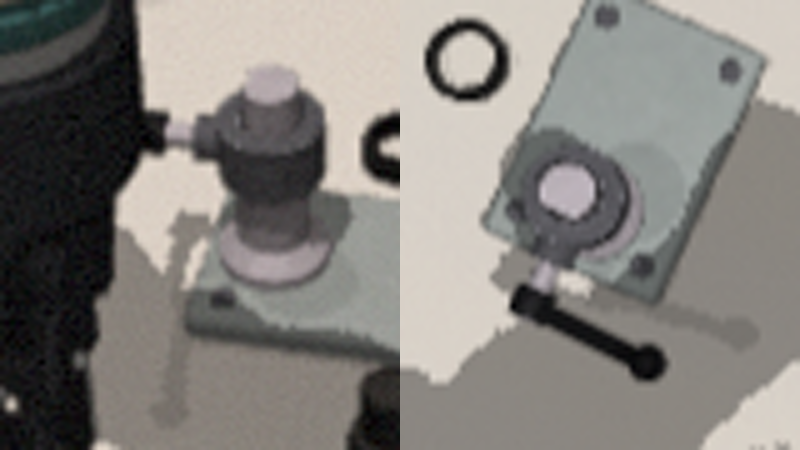

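Top view: the ball is at (648,362) in the crop and the hub at (528,303), which puts the collar about 0.02–0.04 rad off square. That is good enough, so I'm going over the ball with closed fingers.

```bash
python3 -m inch '[[[-0.9,-3.8,0,0],[-1.8,-7.6,0,0],[-2.7,-11.4,0,0],[-3.6,-15.2,1,0],[-4.5,-19,2,0],[-5.2,-22,3,0],[-5.2,-22,3.4,0],[-5.2,-22,3.4,0]]]' 0;python3 -m inch '[[[0,0,0,0],[0,0,0,0],[0,0,0,0]]]'
```

```text
clock: 7.35
eef_pos: [452.7, 141.7, 149.0]
tool_rot: [-3.142, 0.002, -0.404]
force: [-0.6, -1.0, 0.3]
width: 0.3
gripper_force: 0.0
clock: 7.6
eef_pos: [453.6, 136.3, 150.7]
tool_rot: [-3.141, -0.001, -0.414]
force: [-0.1, 0.1, -0.5]
width: 0.1
gripper_force: 0.0
```

```bash
python3 -m inch '[[[0,0.6,1,0],[0,0.6,1.8,0],[0,0.6,2.3,0],[0,0.6,2.5,0],[0,0.6,2.5,0],[0,0.6,2.5,0]]]';python3 - <<'E'
from h import *
a=get_image('side')
cv2.imwrite('pics/c4.png',cv2.resize(a[150:260,190:320],None,fx=4,fy=4,interpolation=2))
E
```

```text
clock: 8.1
eef_pos: [451.2, 131.5, 125.4]
tool_rot: [-3.141, -0.0, -0.413]
force: [-0.1, -0.6, 0.1]
width: 0.1
gripper_force: 0.0
```

View pics/c4.png

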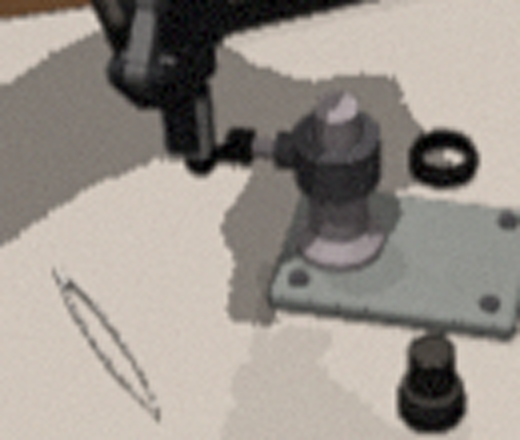

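The fingertips are at about (195,150), directly above the ball at (200,165). I'll start pressing.

```bash
python3 -m inch '[[[0.2,0.1,0.4,0],[0.2,0.3,0.7,0],[0.3,0.5,1.0,0],[0.3,0.6,1.3,0],[0.4,0.7,1.5,0],[0.4,0.8,1.7,0],[0.4,0.8,1.7,0],[0.4,0.8,1.7,0]]]'
```

```text
clock: 8.82
eef_pos: [451.4, 122.1, 108.1]
tool_rot: [3.141, 0.0, -0.413]
force: [-1.0, -2.9, 1.1]
width: 0.3
gripper_force: 1.1
```

Run:
```python
from h import *
print({k:sensors.read_state()[k].round(2) for k in('force','torque')})
a=get_image('side');b=get_image('top')
z=lambda i,x,y,w:cv2.resize(i[y:y+60,x:x+w],None,fx=8,fy=8,interpolation=2)
cv2.imwrite('pics/c5.png',np.hstack([z(a,220,165,55),z(b,215,190,45)]))
p=proj('side',[451.4,122.1,108.1])[0];print((p-[220,165])*8)
```

```text
{'force': array([-1.05, -2.89,  1.1 ]), 'torque': array([-0.4 ,  0.07,  0.02])}
[156.54173573 250.97848037]
```

View pics/c5.png

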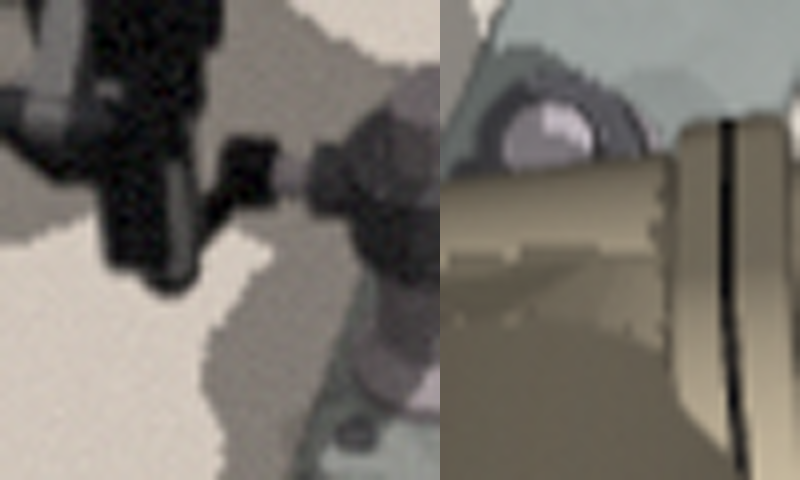

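Run:
```python
from h import *
ax=np.array([525.7,171,0]);c=.03
u=np.array([np.cos(2.73+c),np.sin(2.73+c),0]);v=np.array([-u[1],u[0],0])
for th in(.6,.5,.4,.35,.3):
    P=ax+(54-10*(.6-th))*u+72*np.cos(th)*v+[0,0,74+72*np.sin(th)]
    print(th,P.round(1),((proj('side',P)[0]-[220,165])*8).round())
T=np.array([451.4,122.1,108.1]);d=T-ax;print('tcp u,v',d@u,d@v)
for du in(-11,11):
  for dv in(-12,0,12): print(du,dv,((proj('side',T+du*u+dv*v)[0]-[220,165])*8).round())
```

```text
0.6 [453.5 136.  114.7] [154. 191.]
0.5 [453.  132.1 108.5] [157. 221.]
0.4 [452.7 128.8 102. ] [160. 251.]
0.35 [452.7 127.4  98.7] [162. 265.]
0.3 [452.8 126.2  95.3] [164. 279.]
tcp u,v 50.74548934066825 73.05200415851803
-11 -12 [213. 222.]
-11 0 [202. 256.]
-11 12 [191. 289.]
11 -12 [123. 213.]
11 0 [111. 246.]
11 12 [ 99. 280.]
```

The rod's slope from the hub at (245,170) to (210,215), and the ball's rim at (175,285), fit a lever angle of about 0.37 rad. So the lever has followed the tip. The push is mostly sideways, though, so I'll lift and re-centre over the ball.

```bash
python3 -m inch '[[[0,0,-0.3,0],[0,0,-0.6,0],[0,-0.4,-0.6,0],[0,-0.4,-0.6,0],[0,-0.4,-0.6,0]]]';python3 -m inch '[[[0,-0.4,0.3,0],[0,-0.4,0.5,0],[0,-0.4,0.6,0],[0,-0.4,0.6,0]]]'
```

```text
clock: 9.33
eef_pos: [453.2, 126.9, 114.4]
tool_rot: [-3.141, -0.0, -0.412]
force: [-0.6, 0.2, -0.8]
width: -0.3
gripper_force: 0.0
clock: 9.67
eef_pos: [454.8, 130.2, 108.1]
tool_rot: [-3.141, -0.0, -0.413]
force: [0.4, 0.8, 1.6]
width: 0.0
gripper_force: 0.6
```

```bash
python3 -m inch '[[[0,0.4,0.1,0],[0,0.4,0.2,0],[0,0.4,0.2,0]]]';python3 -m inch '[[[0,0.1,0.1,0],[0,0.1,0.2,0],[0,0.1,0.2,0]]]'
```

```text
clock: 9.92
eef_pos: [453.1, 125.7, 106.3]
tool_rot: [3.141, -0.0, -0.414]
force: [0.1, -0.1, 2.4]
width: 0.3
gripper_force: 1.2
clock: 10.17
eef_pos: [452.9, 124.9, 104.3]
tool_rot: [3.141, -0.001, -0.413]
force: [1.2, 0.6, 3.0]
width: 0.2
gripper_force: 1.4
```

```bash
python3 -m inch '[[[0,0,0.1,0],[0,0.1,0.2,0],[0,0.1,0.2,0]]]';python3 -m inch '[[[0,0,0.1,0],[0.1,0,0.2,0],[0.1,0,0.2,0]]]'
```

```text
clock: 10.42
eef_pos: [452.6, 124.1, 102.3]
tool_rot: [-3.141, -0.001, -0.413]
force: [2.0, -0.6, 2.8]
width: -0.1
gripper_force: 1.3
clock: 10.67
eef_pos: [452.6, 123.5, 100.0]
tool_rot: [3.14, 0.001, -0.413]
force: [0.3, -2.0, 3.4]
width: -0.3
gripper_force: 1.7
```

```bash
python3 -m inch '[[[0,0,0.1,0],[0,0.1,0.2,0],[0,0.1,0.2,0]]]';python3 -m inch '[[[0,0,0.1,0],[0,0,0.2,0],[0,0,0.2,0]]]'
```

```text
clock: 10.92
eef_pos: [452.6, 123.1, 98.1]
tool_rot: [3.142, 0.0, -0.413]
force: [0.7, -2.3, 3.0]
width: 0.3
gripper_force: 1.4
clock: 11.17
eef_pos: [452.6, 122.9, 96.1]
tool_rot: [3.141, 0.0, -0.413]
force: [0.5, -2.9, 3.2]
width: 0.1
gripper_force: 1.7
```

```bash
python3 -m inch '[[[0,0.1,0.1,0],[0,0.1,0.2,0],[0,0.1,0.2,0]]]';python3 -m inch '[[[0,0.1,0.1,0],[0,0.1,0.2,0],[0,0.1,0.2,0]]]'
```

```text
clock: 11.42
eef_pos: [452.5, 122.2, 94.2]
tool_rot: [-3.141, -0.0, -0.413]
force: [1.3, -2.5, 2.7]
width: 0.2
gripper_force: 1.5
clock: 11.67
eef_pos: [452.5, 121.5, 92.3]
tool_rot: [-3.141, -0.001, -0.413]
force: [1.8, -1.0, 3.0]
width: 0.1
gripper_force: 1.4
```

```bash
python3 -m inch '[[[0,0,0.1,0],[0.1,0,0.2,0],[0.1,0,0.2,0]]]';python3 -m inch '[[[0,0,0.1,0],[0,0,0.2,0],[0,0,0.2,0]]]'
```

```text
clock: 11.92
eef_pos: [452.6, 120.9, 90.1]
tool_rot: [3.141, 0.001, -0.413]
force: [1.6, -0.1, 2.7]
width: 0.3
gripper_force: 1.3
clock: 12.17
eef_pos: [452.7, 120.6, 88.1]
tool_rot: [3.141, 0.0, -0.413]
force: [0.4, -2.1, 2.9]
width: 0.1
gripper_force: 1.5
```

```bash
python3 -m inch '[[[0,0,0.1,0],[0,0,0.2,0],[0,0,0.2,0]]]';python3 -m inch '[[[0,0,0.1,0],[0.1,0,0.2,0],[0.1,0,0.2,0]]]'
```

```text
clock: 12.42
eef_pos: [452.6, 120.5, 86.2]
tool_rot: [3.141, 0.0, -0.413]
force: [0.9, -1.0, 3.4]
width: 0.1
gripper_force: 1.7
clock: 12.67
eef_pos: [452.9, 120.3, 84.0]
tool_rot: [3.141, 0.002, -0.413]
force: [-1.7, -2.8, 4.4]
width: 0.3
gripper_force: 2.0
```

```bash
python3 -m inch '[[[0,0,0.1,0],[0,0,0.2,0],[0,0,0.2,0]]]';python3 -m inch '[[[0,0,0.1,0],[0,0,0.2,0],[0,0,0.2,0]]]'
```

```text
clock: 12.92
eef_pos: [453.1, 120.1, 82.1]
tool_rot: [3.141, 0.001, -0.413]
force: [-2.8, -2.5, 5.0]
width: -0.2
gripper_force: 2.2
clock: 13.17
eef_pos: [453.4, 120.3, 80.2]
tool_rot: [3.141, 0.001, -0.413]
force: [-1.8, -3.4, 4.6]
width: 0.1
gripper_force: 2.6
```

```bash
python3 -m inch '[[[0,0.1,0.1,0],[0,0.1,0.1,0],[0,0.1,0.1,0]]]';python3 -m inch '[[[0,0.1,0.1,0],[0,0.1,0.1,0],[0,0.1,0.1,0]]]'
```

```text
clock: 13.42
eef_pos: [453.5, 120.0, 79.4]
tool_rot: [-3.141, -0.0, -0.413]
force: [-2.2, -1.8, 5.0]
width: -0.2
gripper_force: 2.5
clock: 13.67
eef_pos: [453.5, 119.7, 78.5]
tool_rot: [-3.14, -0.001, -0.412]
force: [-1.3, -0.5, 6.5]
width: -0.1
gripper_force: 2.7
```

```bash
python3 -m inch '[[[0,0,0,0]]]';python3 -m inch '[[[0,0,0.05,0],[0,0,0.05,0]]]';python3 -m inch '[[[0,0,0.05,0]]]'
```

```text
clock: 13.75
eef_pos: [453.6, 119.7, 78.5]
tool_rot: [-3.14, -0.001, -0.412]
force: [-1.0, -0.9, 5.1]
width: -0.0
gripper_force: 2.7
clock: 13.92
eef_pos: [453.6, 119.7, 78.0]
tool_rot: [-3.14, -0.001, -0.412]
force: [-0.6, 0.0, 7.5]
width: -0.2
gripper_force: 3.0
clock: 14.0
eef_pos: [453.6, 119.7, 77.6]
tool_rot: [-3.14, -0.001, -0.412]
force: [-1.4, -1.2, 5.4]
width: 0.4
gripper_force: 3.2
```

```bash
python3 -m inch '[[[0,0,-0.3,0],[0,0,-0.8,0],[0,0,-2,0],[0,0,-5,0],[0,2,-8,0],[0,5,-10,0],[0,9,-10,0],[0,13,-10,0]]]';python3 -m inch '[[[0,4,0,0],[0,8,0,0],[0,11,0,0],[0,11,0,0],[0,11,0,0]]]';python3 - <<'E'
from h import *
a=get_image('side');b=get_image('top')
z=lambda i,x,y:cv2.resize(i[y:y+90,x:x+80],None,fx=5,fy=5,interpolation=2)
cv2.imwrite('pics/c6.png',np.hstack([z(a,220,160),z(b,195,170)]))
ax=np.array([525.7,171,0])
for c in(-.14,0,.14):
    u=np.array([np.cos(2.73+c),np.sin(2.73+c),0]);v=np.array([-u[1],u[0],0])
    for n,P in(('hub',ax+43.5*u+[0,0,74]),('ball',ax+47.5*u+72*v+[0,0,71])):
        print(c,n,(proj('side',P)[0]-[220,160])*5,(proj('top',P)[0]-[195,170])*5+[400,0])
E
```

```text
clock: 14.67
eef_pos: [401.8, -0.6, 178.8]
tool_rot: [-3.139, -0.004, -0.41]
force: [0.5, -1.5, -0.1]
width: 0.6
gripper_force: 0.0
clock: 15.08
eef_pos: [356.5, -102.5, 177.7]
tool_rot: [-3.141, -0.001, -0.417]
force: [1.5, 0.3, 0.4]
width: -0.2
gripper_force: 0.0
-0.14 hub [167.41670744 117.47845159] [523.31958338 284.84390445]
-0.14 ball [ 90.39145028 233.83151286] [659.03389108 380.173833  ]
0 hub [162.89121336 126.78413306] [535.59492882 291.3509555 ]
0 ball [109.32697327 249.43241682] [683.42325155 366.71968842]
0.14 hub [160.35900576 136.41113504] [548.68687074 296.06906557]
0.14 ball [131.76188404 263.08465969] [705.70127487 350.00467616]
```

View pics/c6.png

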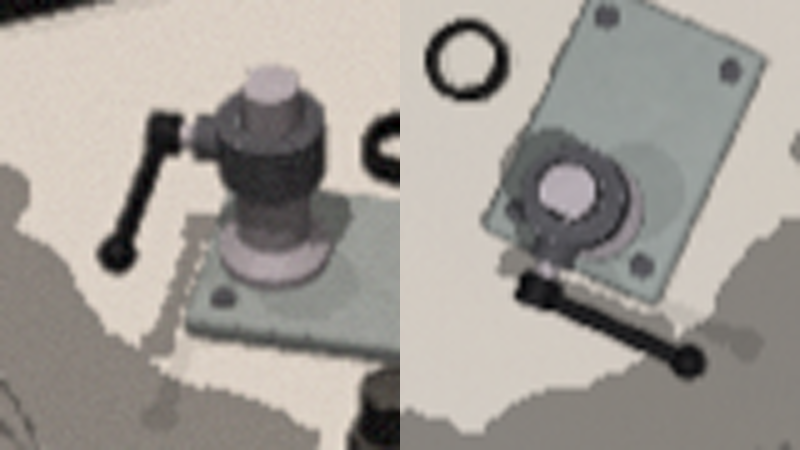

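The lever is swung down past the start, with the ball at (688,360) in the top crop and (117,253) in the side crop. It lies parallel to the plate's front edge, so the collar is about 0.04 rad off square. The ring is where it was, and the arm is clear of everything.

```bash
python3 -c "
from cell import order;print(order.finish_job())"
```

```text
the job is handed in; nothing more can be done
None
```

The job is handed in: the collar is about 0.04 rad off square by the images (limit 0.14), the screw is snug on the flat at about 6.4 N (highest single reading 7.5 N), and the lever is released; I touched none of the loose things, and it took about 15 s.

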